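# Blow a valve seat clean: air half on, hold the exhaust valve open

### The arm

A 7-joint arm with a two-finger parallel gripper is mounted at the origin on the work surface. World frame = base frame: x ahead of the robot, y to its left, z up, the work surface at z = 0. Lengths are in mm, angles in rad, forces in N, time in s.
With the tool pointing down it reaches from about 400 to 875 mm from the base axis. Payload 19.3 kg.
Tool frame: the origin (TCP) lies at the very end of the fingers, on their centre line; the grasp point (between the pads) lies 19 mm behind it (grip_point_offset is the z of the grasp point in the tool frame, in mm); z points along the fingers, y is the line along which they close (so a half turn about z gives the same grasp; the last joint's range is limited). The gripper opens to 85 mm and grips with 20 to 120 N. Pads are 22 mm wide; open, the fingers measure 114 mm over their backs; the gripper's body (76 mm by 85 mm) begins 54 mm behind the grasp point. The pads swing forward as they close: fully open they stand 13 mm farther back than shut.
Start: joints at [-1.341, 0.521, -0.036, 1.599, 0.021, 1.021, -0.113], TCP at [184.6, 597.108, 231.291] pointing down, gripper open.
Joint ranges: [-2.91, 2.91], [-0.3, 2.13], [-1.5, 1.42], [0.17, 2.43], [-1.26, 4.41], [0.16, 1.93], [-2.52, 2.52]. Speed limits (rad/s): [1.89, 1.89, 2.39, 2.39, 3.01, 3.01, 3.01].

### API

Orientations are given as a 3x3 rotation matrix whose columns are the frame's x, y, z axes.
In Python, from workcell import movep, movel, goto_joints, open_gripper, clamp, wait, inverse_kinematics, read_state, camera, PlanningError, finish_job, grip_point_offset gives the robot as it stands. Calls block until the motion is done:
- movep(position, orientation): joint-space move of the TCP to a pose.
- movel(position, frame=None, max_speed=150, guard=None): straight line of the TCP; frame=None keeps the orientation; max_speed is the mean speed in mm/s. With guard (N) it stops when the force on the tool has changed by that much, and returns True; else False.
- goto_joints(angles): joint-space move.
- open_gripper() and clamp(): open the fingers fully, or close them until they stop; the grip force is fixed at half the most.
- wait(seconds).
- inverse_kinematics(position, orientation): joint angles nearest the present ones, or None.
- read_state(): the state.
- camera(name): name is "side" or "top" or "wrist"; returns a dict with "image" (400x640x3 uint8, blue, green, red), "range_z" (400x640 float32, mm along the optical axis (not along the pixel's ray), 0 where there is no reading), "fx", "fy", "cx", "cy" (pixels), "dist_coeffs" ([k1, k2, p1, p2, k3] as OpenCV has them; the pictures are not rectified), "cam_to_world" (4x4, takes a point from camera to world coordinates). Camera axes: x right, y up, looking along -z (the intrinsics and any distortion apply to the point x, -y, -z); pixel columns grow to the right and rows downward; lengths in mm; the calibration is good to about 2 mm. A picture is of the moment at which its call begins.
A pose or a line that the arm cannot do raises PlanningError and nothing moves.
- finish_job(): hands the job in; it is judged then, once.
The state is a dict: "time": time; "qpos": joint angles; "qvel": joint speeds; "joint_efforts": joint torques, N m; "eef_pos": TCP position; "tool_rot": TCP orientation; "ft_force": force on the tool from outside, world axes, zero at the start; "torque": the same for the moment, N m; "finger_gap": finger opening in mm; "gripper_force": force on a finger pad.
Only numpy, scipy, OpenCV 4.12 (cv2) and the standard library are available. Lean on these libraries where they do the work, as an engineer would, in place of code of your own. Each camera call takes 0.05 s, during which the arm holds its last target. There are 200 camera calls.

### The job

Blow the exhaust seat of this cylinder head clean on the air rig: first turn the handle of the ball valve in the air pipe to half open (half-way between across the pipe, which is shut, and along the pipe, which is fully open), with the valve in the head still shut. Then swing the spring-loaded eccentric lever on the side of the head up to the point of highest valve lift, where it stands straight up (it can be pushed past this point, and then the valve begins to close again), and keep hold of it there: the program finishes while the gripper is still holding the lever. The air valve stays half open, and the loose parts around the rig are left where they are.

Things in the scene. Friction and masses are not known exactly. Their poses are not given: they have to be found in the camera images.
- rig: The air rig, fixed to the bench: a dark steel base plate, 12 mm thick, that carries a cylinder head (on the -y side) and the air pipe with ball valve and receiver (+y side). Origin at bench height, off the plate's centre: the plate spans x -80 to +200 mm and y -210 to +210 mm. x points away from the robot across the bench (yaw within about 0.3 rad), y to the left, z up.
- head_deck (a point): Centre of the deck of the finned aluminium cylinder head: 124 mm (rig x) by 116 mm (rig y), deck 115 mm above the bench, the open rockers on it up to about 156 mm.
- receiver_top (a point): Top of the middle of the grey air receiver, a cylinder of 90 mm diameter and 200 mm length lying along the rig's y, top 117 mm above the bench; its gauge, 50 mm nearer the head, reaches 175 mm.
- valve_stem (a point): Point on the vertical turning axis of the ball-valve handle, at the handle's mid-height, 110 mm above the bench; at x +5, y +100 mm in the rig's frame. The pipe through the valve runs along the rig's x, its top 80 mm above the bench (brass valve body up to 90 mm).
- handle_grip (a point): Centre of the grip of the ball-valve handle, 80 mm from the stem axis and 110 mm above the bench. The handle is a flat lever that turns in a level plane; its black sleeve is 18 mm wide, 12 mm thick and reaches from 38 to 118 mm from the stem axis, free on both sides and below.
- air_valve (a joint): Angle of the ball-valve handle in rad, counter-clockwise seen from above: 0 = shut, handle along the rig's +y (across the pipe); 1.571 = fully open, handle along the rig's -x (along the pipe, towards the robot); 0.785 = half open. Stops at 0 and 1.571. It stays where it is left; turning it takes about 0.15 N m (2 N at the grip).
- lever_shaft (a point): Point on the level turning axis of the eccentric lever (the axis runs along the rig's y), level with the middle of its handle, 128 mm above the bench; at x -32, y -202 mm in the rig's frame. The head's -y side lies at y -148 mm.
- lever_grip (a point): Middle of the black handle of the eccentric lever, 95 mm from the shaft axis. The handle is a cylinder 24 mm in diameter and 52 mm long that lies along the rig's y, sticks out on the -y side of the flat lever arm (arm 8 mm thick, its outer face 30 mm from this point) and turns freely on its pin. At rest it is 128 mm above the bench, free all round; with the lever upright 223 mm.
- eccentric_lever (a joint): Angle of the eccentric lever in rad: 0 = at rest, level, pointing along the rig's -x (towards the robot); it grows as the handle swings up and over towards the rig's +x; 1.571 = straight up, highest valve lift; stop at 2.2. A spring returns it to 0 as soon as it is let go: about 2 N at the handle at rest, 3.6 N when upright.
- exhaust_valve (a joint): Lift of the exhaust valve off its seat in m, 0 = shut, about 0.0062 = highest. The eccentric lever drives it through the rocker: the lift grows all the way up to the upright lever, is flat there (0.1 mm less at 8 degrees either side) and falls again beyond.
- piston: Loose bystander: aluminium piston standing on the bench in front of the rig, 70 mm diameter, 64 mm high; origin at its underside.
- bearing_shell: Loose bystander: half bearing shell standing on edge in front of the rig, about 54 mm across, 22 mm high; origin at its underside.
- spare_valve: Loose bystander: engine valve standing on its 34 mm head in front of the rig, stem 7 mm thick, 86 mm high; origin at its underside.
- gudgeon_pin: Loose bystander: steel tube standing on the base plate between head and air valve, 22 mm diameter, 58 mm high; origin at its underside.
- socket: Loose bystander: dark socket standing on the base plate between head and receiver, 28 mm diameter, 38 mm high; origin at its underside.
- wrench: Loose bystander: steel wrench 170 mm long lying on the bench on the rig's -y side; origin at the middle of its underside.
- screwdriver: Loose bystander: screwdriver 190 mm long lying on the bench on the rig's +y side; origin at the middle of its underside.

How it is judged:
By the outcome, as a careful person would: the job done as asked, in the order asked, and still so for the second after the job is handed in, while the arm keeps its last pose, push and grip.
It also fails if it takes over 48 s, if anything falls off the work surface, if the arm or the gripper's body presses on something with over 40 N, if the wrist force passes 120 N, or if a joint passes its speed limit or range.

## Working session

There is one attempt and no reset: what is moved stays moved. The work goes in short steps, each a Python script; the robot and the scene stay as the last script left them, time stands still between calls to the robot, and variables do not carry over. Pictures are saved under pics/ and viewed, at most 10 in all, crops included, and the job is handed in when it is done.

```bash
ls; mkdir -p pics; cat > h.py <<'E'
import numpy as np, cv2
from workcell import *
def pts(c):
    "world xyz for every pixel from depth, nan if none"
    h,w=c["range_z"].shape
    K=np.array([[c["fx"],0,c["cx"]],[0,c["fy"],c["cy"]],[0,0,1.]])
    uv=np.stack(np.meshgrid(np.arange(w),np.arange(h)),-1).reshape(-1,1,2).astype(float)
    n=cv2.undistortPoints(uv,K,np.array(c["dist_coeffs"],float)).reshape(h,w,2)
    z=c["range_z"].astype(float); z[z==0]=np.nan
    P=np.stack([n[...,0]*z,-n[...,1]*z,-z,np.ones_like(z)],-1)
    return (P@np.array(c["cam_to_world"]).T)[...,:3]
def ray(c,u,v):
    K=np.array([[c["fx"],0,c["cx"]],[0,c["fy"],c["cy"]],[0,0,1.]])
    n=cv2.undistortPoints(np.array([[[u,v]]],float),K,np.array(c["dist_coeffs"],float))[0,0]
    T=np.array(c["cam_to_world"]); d=T[:3,:3]@[n[0],-n[1],-1]
    return T[:3,3],d/np.linalg.norm(d)
def onplane(c,u,v,z):
    o,d=ray(c,u,v); return o+d*(z-o[2])/d[2]
def cross(r1,r2):
    (a,d),(b,e)=r1,r2
    s=np.linalg.lstsq(np.stack([d,-e],1),b-a,rcond=None)[0]
    p,q=a+d*s[0],b+e*s[1]; return (p+q)/2,np.linalg.norm(p-q)
E
python3 - <<'E'
from h import *
import pickle
for n in("side","top"):
    c=camera(n); cv2.imwrite(f"pics/{n}0.png",c["image"]); pickle.dump(c,open(n+".pkl","wb"))
    print(n,np.round(c["cam_to_world"],2).tolist(),c["fx"],c["dist_coeffs"],(c["range_z"]>0).mean())
s=read_state();print(s["time"],s["eef_pos"],s["tool_rot"],grip_point_offset,s["ft_force"])
E
```

```text
pics
side [[-0.81, 0.4, -0.42, 214.77], [-0.58, -0.54, 0.6, 556.55], [0.01, 0.74, 0.68, 726.75], [0.0, 0.0, 0.0, 1.0]] 388.4281244428653 [-0.00169054  0.          0.          0.          0.        ] 0.9960390625
top [[0.01, 0.99, -0.15, 442.01], [-1.0, 0.01, 0.03, 35.9], [0.03, 0.15, 0.99, 1192.67], [0.0, 0.0, 0.0, 1.0]] 436.2284134453778 [-0.08274341  0.          0.          0.          0.        ] 0.9961171875
0.1 [184.53340938 596.82273989 230.79933189] [[-9.55390939e-01  2.95344047e-01 -2.17204407e-04]
 [ 2.95344114e-01  9.55390424e-01 -9.95733721e-04]
 [-8.65690160e-05 -1.01546502e-03 -9.99999481e-01]] -18.700000000000003 [1.37112378 0.32196493 0.12967687]
```

View pics/top0.png

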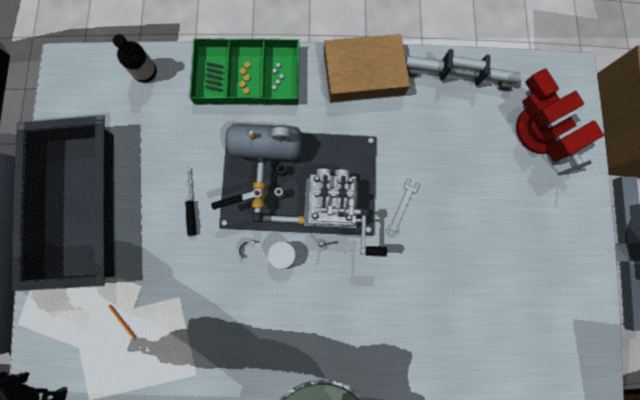

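View pics/side0.png

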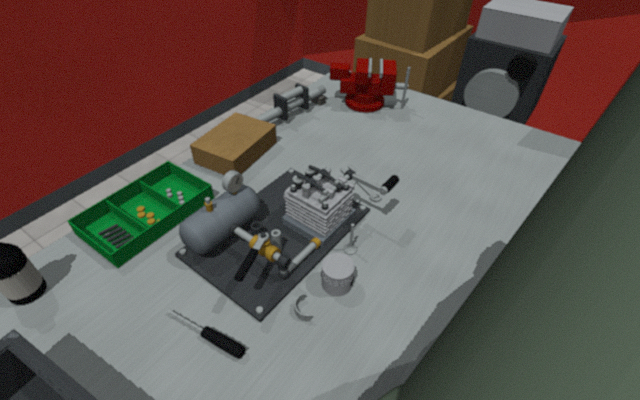

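The top view shows the valve handle's black sleeve at about (232,200) with its stem at (258,193), and the lever's black handle at (376,251). The plate corners are near (228,133), (377,135), (373,234) and (219,230). In the side view the sleeve is at about (247,263) and the lever handle at (391,184).

```bash
python3 - <<'E'
from h import *
import pickle
C={n:pickle.load(open(n+".pkl","rb")) for n in("side","top")}
box={"top":{"sleeve":(205,185,250,215),"lever":(364,243,390,259)},"side":{"sleeve":(228,240,264,285),"lever":(378,172,402,196)}}
R={}
for n,c in C.items():
    P=pts(c); g=c["image"].max(2)
    for k,(a,b,e,d) in box[n].items():
        z=P[b:d,a:e,2]; m=((g[b:d,a:e]<45)&(z>85)).astype(np.uint8)
        q,l,st,ce=cv2.connectedComponentsWithStats(m); i=1+st[1:,4].argmax(); m=l==i
        (u,v),wh,an=cv2.minAreaRect(np.argwhere(m)[:,::-1].astype(np.float32)); u+=a;v+=b
        Q=P[b:d,a:e][m]; R[n,k]=ray(c,u,v)
        print(n,k,st[i],(u,v),wh,an,"depth med",np.nanmedian(Q,0).round(1),"min",np.nanmin(Q,0).round(),"max",np.nanmax(Q,0).round())
        if n=="top":
            w=Q[:,:2]-Q[:,:2].mean(0); print(" dir",np.linalg.svd(w,full_matrices=False)[2][0], "extent", np.ptp(w@np.linalg.svd(w,full_matrices=False)[2][0]))
for k in("sleeve","lever"): print(k,cross(R["side",k],R["top",k]))
for n,c in C.items():
    P=pts(c); m=(abs(P[...,2]-12)<5)&(c["image"].max(2)<90)&(P[...,0]>350)&(P[...,0]<800)&(abs(P[...,1])<450)
    m=cv2.morphologyEx(m.astype(np.uint8),cv2.MORPH_OPEN,np.ones((3,3)))
    q,l,st,ce=cv2.connectedComponentsWithStats(m); m=l==1+st[1:,4].argmax()
    Q=P[m][:,:2].astype(np.float32); r=cv2.minAreaRect(Q); print(n,"plate",r,cv2.boxPoints(r).round(1).tolist())
E
```

```text
side sleeve [  7   9  23  33 311] (246.2794132232666, 264.8676471710205) (8.917924880981445, 36.529197692871094) 30.963756561279297 depth med [597.7 247.8 115.5] min [582. 207. 106.] max [618. 283. 119.]
side lever [  5   4  15  14 109] (390.7500009536743, 182.24999904632568) (7.071067810058594, 14.849242210388184) 45.0 depth med [ 476.8 -121.2  138.3] min [ 468. -147.  133.] max [ 488. -101.  142.]
top sleeve [  7   9  30  15 203] (226.63302993774414, 201.61009216308594) (7.27947998046875, 29.979965209960938) 73.3007583618164 depth med [601.8 240.8 116.1] min [584. 207. 109.] max [621. 279. 121.]
 dir [ 0.30240987 -0.95317799] extent 74.07116698760149
top lever [  2   4  21   9 164] (376.0, 251.0) (8.0, 20.0) 90.0 depth med [ 480.  -125.1  138.5] min [ 470. -150.  132.] max [ 490. -100.  143.]
 dir [-0.00425023 -0.99999097] extent 49.34851836400026
sleeve (array([601.58306984, 244.64184632, 109.08812242]), np.float64(0.004165014305458966))
lever (array([ 479.69618866, -125.81610999,  133.38823249]), np.float64(0.9219886381697074))
side plate ((663.1575927734375, 67.50921630859375), (420.683349609375, 258.64044189453125), 87.65569305419922) [[525.2999877929688, -137.39999389648438], [783.7999877929688, -147.89999389648438], [801.0, 272.3999938964844], [542.5, 283.0]]
top plate ((688.815185546875, 12.84429931640625), (309.83697509765625, 223.63278198242188), 89.4013442993164) [[575.4000244140625, -140.89999389648438], [799.0, -143.1999969482422], [802.2000122070312, 166.60000610351562], [578.5999755859375, 168.89999389648438]]
```

```bash
python3 - <<'E'
import cv2,numpy as np
a=cv2.imread("pics/top0.png")[110:270,190:430]; b=cv2.imread("pics/side0.png")[150:330,160:430]
a=cv2.resize(a,None,fx=2.2,fy=2.2,interpolation=2);b=cv2.resize(b,(528,352),interpolation=2)
cv2.imwrite("pics/z.png",cv2.convertScaleAbs(np.vstack([cv2.resize(a,(450,300)),cv2.resize(b,(450,300))]),alpha=1.5))
E
```

```text
(no output)
```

View pics/z.png

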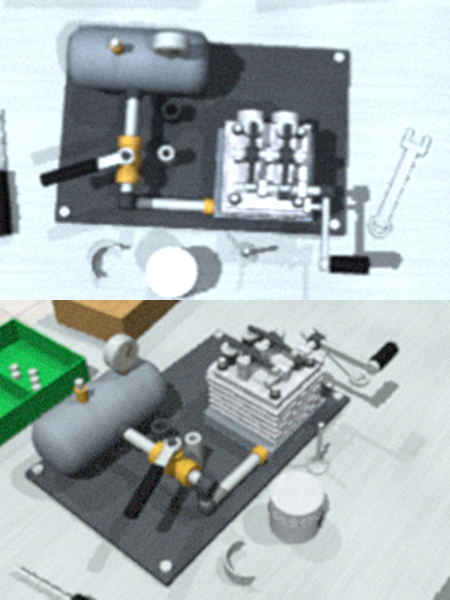

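The enlarged view shows the handle already turned partly off the rig's +y. I'll refine the rig's pose from the four white plate screws, then take a closer look with the wrist camera.

```bash
cat >> h.py <<'E'
def tool(a,flip=False):
    "tool down, tool y (closing line) along world angle a"
    y=np.array([np.cos(a),np.sin(a),0])*(-1 if flip else 1); z=np.array([0,0,-1.]); return np.stack([np.cross(y,z),y,z],1)
def best(p,a):
    o=[(np.abs(np.array(q)-read_state()["qpos"]).max(),f) for f in(0,1) for q in [inverse_kinematics(p,tool(a,f))] if q is not None]
    return tool(a,min(o)[1])
E
python3 - <<'E'
from h import *
import pickle
for n,cs in (("top",[(225,136),(371,140),(367,229),(223,223)]),("side",[(178,254),(258,310),(364,211),(292,170)])):
    c=pickle.load(open(n+".pkl","rb")); g=c["image"].min(2)
    for u,v in cs:
        w=g[v-7:v+8,u-7:u+8]; t=(int(w.max())+int(np.median(w)))/2
        q,l,st,ce=cv2.connectedComponentsWithStats((w>t).astype(np.uint8)); i=1+np.argmin([np.hypot(*(x-7)) for x in ce[1:]])
        x,y=ce[i]+(u-7,v-7); print(n,(round(x,1),round(y,1)),st[i][4],onplane(c,x,y,14).round(1))
p=[570,240,330]
for a in (0.3,0.5,0.75): print(a,[inverse_kinematics([570,240,95],tool(a,f)) for f in(0,1)])
print([inverse_kinematics([480,-126,110],tool(-.03,f)) for f in (0,1)],[inverse_kinematics([574,-126,204],tool(-.03,f)) for f in (0,1)])
movep(p,best(p,0.3)); c=camera("wrist"); pickle.dump(c,open("w1.pkl","wb")); cv2.imwrite("pics/w1.png",c["image"])
print(read_state()["time"],read_state()["eef_pos"],np.round(c["cam_to_world"],2).tolist())
E
```

```text
top (np.float64(218.9), np.float64(136.3)) 41 [800.  292.1  14. ]
top (np.float64(370.5), np.float64(139.8)) 13 [ 794.7 -132.6   14. ]
top (np.float64(365.7), np.float64(230.4)) 66 [ 539.9 -116.3   14. ]
top (np.float64(224.0), np.float64(222.5)) 16 [558.3 268.   14. ]
side (np.float64(182.2), np.float64(250.4)) 9 [812.2 254.5  14. ]
side (np.float64(259.0), np.float64(309.0)) 37 [561.1 264.9  14. ]
side (np.float64(367.1), np.float64(211.1)) 78 [ 527.2 -120.6   14. ]
side (np.float64(291.0), np.float64(170.0)) 3 [ 796.6 -137.8   14. ]
0.3 [array([-0.64440969,  0.6921162 ,  0.22431094,  1.73284483, -0.21202778,
        0.74033246, -0.01293216]), array([ 0.23977332,  1.05501137, -1.28055821,  1.68363654,  1.06463253,
        1.2630585 ,  2.15496879])]
0.5 [array([-0.61902624,  0.68786485,  0.18595457,  1.73139631, -0.17525939,
        0.73852574,  0.15551163]), array([-1.14969647,  1.11362915,  1.21797215,  1.75858425, -1.1510593 ,
        1.17340156, -2.20133048])]
0.75 [array([-0.5865726 ,  0.68343625,  0.13722774,  1.72953237, -0.12883345,
        0.73738458,  0.36570647]), array([-1.14969647,  1.11362915,  1.21797215,  1.75858425, -1.1510593 ,
        1.17340156, -1.95133048])]
[array([-0.26494662,  0.57426981,  0.5484696 ,  2.05851461, -0.49514755,
        0.63858857,  0.58817249]), array([-0.61727005,  0.94599251,  1.22114653,  2.07261422, -1.10907333,
        1.01812732, -1.96333884])] [array([-0.34766731,  0.59104291,  0.69108934,  1.7551276 , -0.4487522 ,
        0.95905396,  0.49396785]), array([-0.58591824,  0.86421157,  1.22515099,  1.76537516, -0.88366877,
        1.18277387, -2.26105741])]
2.0833 [569.44673026 241.20374584 329.69465609] [[0.95, -0.28, -0.1, 544.02], [0.3, 0.9, 0.31, 320.98], [-0.0, -0.32, 0.95, 472.93], [0.0, 0.0, 0.0, 1.0]]
```

View pics/w1.png

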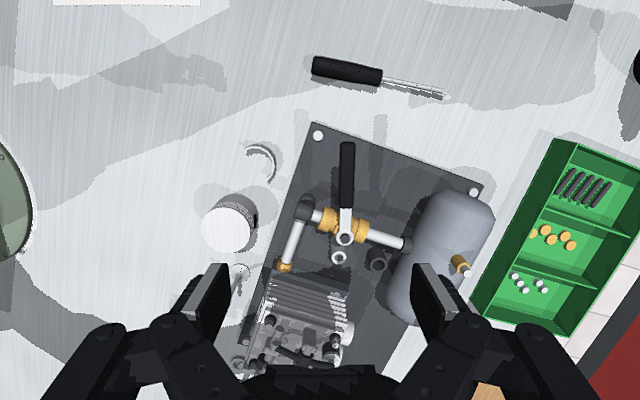

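The wrist view shows the sleeve from (347,142) to (347,208), the stem nut at (344,239), and plate screws at (319,136) and (474,193).

```bash
python3 - <<'E'
from h import *
import pickle
c=pickle.load(open("w1.pkl","rb")); t=pickle.load(open("top.pkl","rb")); s=pickle.load(open("side.pkl","rb"))
g=c["image"].min(2)
S=[]
for u,v in((319,136),(474,193)):
    w=g[v-9:v+10,u-9:u+10]; q,l,st,ce=cv2.connectedComponentsWithStats((w>150).astype(np.uint8)); i=1+np.argmin([np.hypot(*(x-9)) for x in ce[1:]])
    x,y=ce[i]+(u-9,v-9); S.append(onplane(c,x,y,14)); print((x,y),st[i][4],S[-1].round(1))
d=S[1]-S[0]; print("yaw",np.arctan2(d[1],d[0]),np.hypot(*d[:2]))
P=pts(c); m=(c["image"].max(2)<50)&(P[...,2]>95)&(P[...,2]<130); m[:,:325]=0;m[:,370:]=0;m[:130]=0;m[220:]=0
r=cv2.minAreaRect(np.argwhere(m)[:,::-1].astype(np.float32)); print(r,np.nanmedian(P[m],0))
X,e=cross(ray(c,*r[0]),cross and ray(t,226.63,201.6)); print("sleeve",X,e, cross(ray(c,*r[0]),ray(s,246.28,264.87)),"plane110",onplane(c,*r[0],114))
b=cv2.boxPoints(r); b=b[b[:,1].argsort()]; A=onplane(c,*((b[0]+b[1])/2),114);B=onplane(c,*((b[2]+b[3])/2),114); print("ends",A,B,"world ang",np.arctan2(-(A-B)[0],(A-B)[1]),np.hypot(*(A-B)[:2]))
print("stem nut",P[236:243,341:348].reshape(-1,3).mean(0),onplane(c,344,239,118))
E
```

```text
(np.float64(317.5), np.float64(135.33333333333334)) 84 [557.7 263.6  14. ]
(np.float64(473.234375), np.float64(192.09375)) 64 [809.8 253.8  14. ]
yaw -0.03871562077429545 252.25654325787235
((346.0391540527344, 174.5215606689453), (15.387696266174316, 65.46765899658203), 2.2906100749969482) [599.31715409 243.06804951 116.36827018]
sleeve [599.97546051 243.36835174 115.58744134] 1.3408886799341813 (array([601.0805321 , 243.18637177, 108.81888383]), np.float64(2.9331930063193323)) plane110 [599.54273163 243.03333267 114.        ]
ends [588.79207419 279.21860263 114.        ] [611.05738413 204.41497127 114.        ] world ang 0.2892995505274491 78.04695568179592
stem nut [622.7255359  166.35405796 118.5640099 ] [622.84951829 166.11594323 118.        ]
```

```bash
cat >> h.py <<'E'
STEM=np.array([622.6,167.6]); YAW=-0.0395
def grip(th,z,r=80): return [STEM[0]-r*np.sin(th),STEM[1]+r*np.cos(th),z]
E
python3 - <<'E'
from h import *
import pickle
th=.289; p=grip(th,150); M=best(p,th); movep(p,M); movel(grip(th,93),guard=15); clamp()
s=read_state(); print(s["time"],s["eef_pos"],s["finger_gap"],s["gripper_force"],s["ft_force"])
f=M[1,1]*np.sin(th)+M[0,1]*np.cos(th)<0
for a in np.linspace(th,0.785+YAW,6)[1:]:
    movel(grip(a,93),tool(a,f),max_speed=60); s=read_state(); print(round(a,3),s["eef_pos"].round(1) if hasattr(s["eef_pos"],"round") else s["eef_pos"],np.round(s["ft_force"],1))
wait(.3); open_gripper(); movel(grip(a,200)); 
p=[570,240,330]; movep(p,best(p,0.5)); wait(.3); c=camera("wrist"); pickle.dump(c,open("w2.pkl","wb")); cv2.imwrite("pics/w2.png",c["image"]); print(read_state()["time"])
E
```

```text
4.0 [600.2441711  244.45322715  93.37243419] 17.189758339102983 58.65090608596802 [1.74658074 0.78722665 4.87901978]
0.38 [593.2 241.9  93.4] [ 2.2 -0.1  4.8]
0.472 [586.6 238.8  93.3] [ 1.6 -0.7  7.4]
0.563 [580.3 235.1  93.3] [ 1.6 -1.2  6.3]
0.654 [574.4 230.8  93.3] [ 1.4 -1.3  7.3]
0.746 [568.8 226.1  93.3] [ 1.7 -2.   6.7]
8.1417
```

View pics/w2.png

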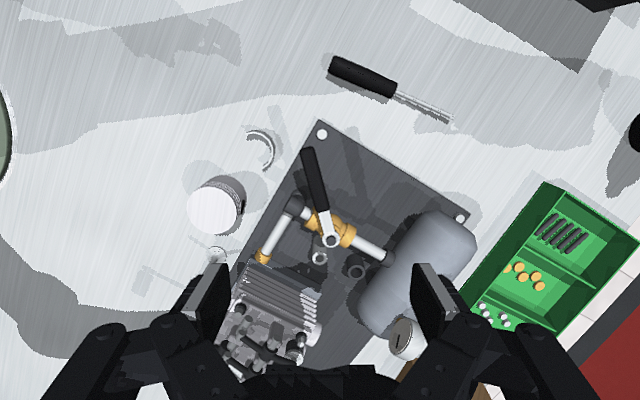

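The handle has turned; its sleeve now runs from (307,150) to (325,210) with the stem at (331,240). I'll measure the angle and look at the lever from above.

```bash
python3 - <<'E'
from h import *
import pickle
c=pickle.load(open("w2.pkl","rb")); P=pts(c)
m=(c["image"].max(2)<50)&(P[...,2]>95)&(P[...,2]<130); m[:,:290]=0;m[:,345:]=0;m[:135]=0;m[225:]=0
r=cv2.minAreaRect(np.argwhere(m)[:,::-1].astype(np.float32)); b=cv2.boxPoints(r); b=b[b[:,1].argsort()]
A=onplane(c,*((b[0]+b[1])/2),114);B=onplane(c,*((b[2]+b[3])/2),114); print(r,A,B,"rig ang",np.arctan2(-(A-B)[0],(A-B)[1])-YAW)
ctr=(A+B)/2; print("from stem", np.arctan2(-(ctr[0]-STEM[0]),ctr[1]-STEM[1])-YAW)
S=[]
for u,v in((321,133),(460,217)):
    w=c["image"].min(2)[v-9:v+10,u-9:u+10]; q,l,st,ce=cv2.connectedComponentsWithStats((w>150).astype(np.uint8)); i=1+np.argmin([np.hypot(*(x-9)) for x in ce[1:]])
    S.append(onplane(c,*(ce[i]+(u-9,v-9)),14))
d=S[1]-S[0]; print("yaw",np.arctan2(d[1],d[0]),np.hypot(*d[:2]))
p=[480,-126,330]; movep(p,best(p,YAW)); wait(.2); c=camera("wrist"); pickle.dump(c,open("w3.pkl","wb")); cv2.imwrite("pics/w3.png",c["image"]); print(read_state()["time"])
E
```

```text
((314.580322265625, 179.05340576171875), (65.8135986328125, 14.978554725646973), 74.21924591064453) [543.08596048 252.77655211 114.        ] [597.48334064 195.7708622  114.        ] rig ang 0.8014891739028961
from stem 0.7849305106518789
yaw -0.03733128936380314 252.60037629309915
9.8
```

View pics/w3.png

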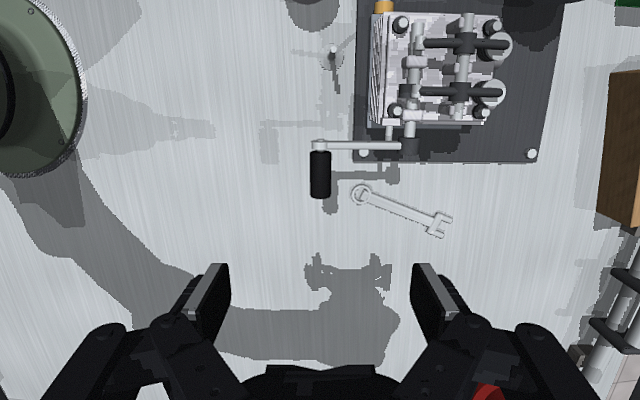

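The valve reads about 0.79 rad (half open). The lever's handle is at (320,150–198), with its arm running to the shaft at about (405,146).

```bash
python3 - <<'E'
from h import *
import pickle
c=pickle.load(open("w3.pkl","rb")); t=pickle.load(open("top.pkl","rb")); P=pts(c)
m=(c["image"].max(2)<50)&(P[...,2]>110); m[:,:300]=0;m[:,345:]=0;m[:140]=0;m[210:]=0
r=cv2.minAreaRect(np.argwhere(m)[:,::-1].astype(np.float32)); print(r,np.nanmedian(P[m],0),np.nanmax(P[m],0))
H,e=cross(ray(c,*r[0]),ray(t,376,251)); print(H,e,onplane(c,*r[0],128),onplane(c,*r[0],134))
Q=onplane(c,r[0][0],198,128),onplane(c,r[0][0],150,128); print(Q)
R=np.array([[np.cos(YAW),-np.sin(YAW)],[np.sin(YAW),np.cos(YAW)]])
print("predicted from stem", STEM+R@(np.array([-127,-202])-[5,100]), "shaft",STEM+R@(np.array([-32,-202])-[5,100]))
E
```

```text
((320.0, 174.5), (47.0, 20.0), 90.0) [ 479.90803179 -126.31103073  138.43248401] [ 491.33198984 -102.29067129  141.76406704]
[ 479.61273586 -122.51389667  154.66493821] 0.5626459653242963 [ 479.60789646 -129.40253357  128.        ] [ 479.66635809 -127.87995034  134.        ]
(array([ 478.5682645 , -156.94389595,  128.        ]), array([ 480.64094324, -102.03561402,  128.        ]))
predicted from stem [ 478.77706491 -128.95178863] shaft [ 573.70296267 -132.7033129 ]
```

```bash
python3 - <<'E'
from h import *
import pickle
H=np.array([479.3,-129.5,109.3]); ex=np.array([np.cos(YAW),np.sin(YAW),0])
M=best(H,YAW); movep(H+[0,0,45],M); movel(H,guard=15); clamp(); s=read_state()
print(s["time"],s["eef_pos"],s["finger_gap"],s["gripper_force"],np.round(s["ft_force"],1))
for a in np.linspace(0,np.pi/2,13)[1:]:
    movel(H+95*((1-np.cos(a))*ex+np.array([0,0,np.sin(a)])),M,max_speed=60); s=read_state(); F=np.array(s["ft_force"])
    print(round(a,2),np.round(s["eef_pos"],1),round(s["finger_gap"],1),F.round(1))
    if np.linalg.norm(F)>35: print("STOP"); break
for n in("side","top"):
    c=camera(n); cv2.imwrite(f"pics/{n}1.png",c["image"]); pickle.dump(c,open(n+"1.pkl","wb"))
a=cv2.imread("pics/side1.png")[90:300,220:460]; b=cv2.imread("pics/top1.png")[120:330,200:440]
cv2.imwrite("pics/z2.png",cv2.resize(np.hstack([a,b]),(800,350),interpolation=2)); print(read_state()["time"])
E
```

```text
11.5833 [ 480.14682066 -129.57018863  109.67396558] 22.51221852124501 58.673025369644165 [ 4.3 -0.6  2.5]
0.13 [ 480.8 -129.6  121.9] 22.1 [ 7.6 -0.5 -3.7]
0.26 [ 483.1 -129.7  133.9] 22.1 [ 7.4 -0.8 -3.9]
0.39 [ 486.8 -129.8  145.5] 22.4 [ 6.9 -0.7 -5.1]
0.52 [ 492.  -130.   156.4] 22.4 [ 7.  -0.6 -5.9]
0.65 [ 498.5 -130.3  166.5] 22.5 [ 4.9 -1.5 -8.1]
0.79 [ 507.  -130.6  176.5] 22.4 [ 2.5 -0.6 -7.2]
0.92 [ 516.4 -131.   184.8] 22.3 [-1.  -1.5 -4.3]
1.05 [ 526.9 -131.4  191.8] 22.1 [-4.1 -1.4  0. ]
1.18 [ 537.6 -131.9  197.1] 22.3 [-6.2 -0.2  4.3]
1.31 [ 549.5 -132.4  201.2] 22.0 [-6.6 -0.6  6.6]
1.44 [ 561.9 -132.9  203.8] 22.0 [-5.1 -0.7  9.6]
1.57 [ 574.5 -133.4  204.7] 22.2 [-3.1 -0.4 11.2]
15.9833
```

View pics/z2.png

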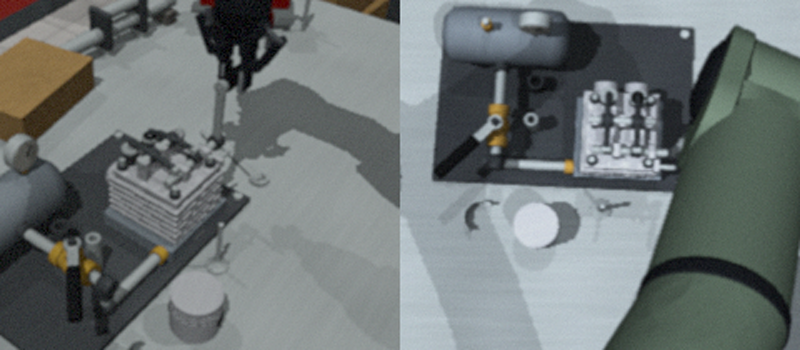

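The lever stands upright in the gripper (side crop, arm at 218,85–145), the bystanders look undisturbed, and the valve handle is still half open. I'll measure the lever's tilt from side depth before handing in.

```bash
python3 - <<'E'
from h import *
import pickle
c=pickle.load(open("side1.pkl","rb")); P=pts(c)
Q=P[130:182,335:370].reshape(-1,3); r=(Q[:,:2]-(STEM-[8.95,99.7]))@np.array([[np.cos(YAW),-np.sin(YAW)],[np.sin(YAW),np.cos(YAW)]])
k=(abs(r[:,1]+172)<14)&(Q[:,2]>145)&(Q[:,2]<215)&(abs(r[:,0]+32)<30)
for z0 in range(145,215,10):
    j=k&(Q[:,2]>=z0)&(Q[:,2]<z0+10); print(z0,j.sum(),r[j].mean(0).round(1) if j.any() else "")
p=np.polyfit(Q[k,2],r[k,0],1); print("tilt deg",np.degrees(np.arctan(p[0])))
s=read_state(); print(s["finger_gap"],s["gripper_force"],np.round(s["ft_force"],1))
E
```

```text
145 19 [ -32.1 -164.3]
155 21 [ -32.4 -164.2]
165 20 [ -31.9 -163.9]
175 19 [ -33.5 -163.7]
185 22 [ -32.3 -163.7]
195 22 [ -32.4 -163.6]
205 24 [ -33.3 -164.5]
tilt deg -0.6537713727473865
22.140845637990093 60.9036648273468 [-3.3 -1.2  8.5]
```

The lever's tilt is under 1° and the grip is firm, so I'm handing in.

```bash
python3 -c "
from workcell import *
print(finish_job())"
```

```text
the job is handed in; nothing more can be done
None
```

The job is handed in at about 16 s: the air valve reads about 0.79 rad (half open), the gripper holds the eccentric lever within 1° of upright, and the loose parts I could see were where they started.

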